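# Load a sample vial into the turbidity meter and shut its sprung lid

## Task

Load the sample vial into the turbidity meter for a reading: press the meter's release catch and let the sprung lid fly fully open by itself, your hand out of its way, then stand the vial in the well, pushed fully home, let it go, and shut the lid until the catch holds it. Press gently, no harder than the springs need, keep the vial upright and leave everything else on the bench where it stands.

Things in the scene. Friction and masses are not known exactly. Their poses are not given: they have to be found in the camera images.
- meter: Benchtop turbidity meter, fixed: white housing, flat black deck 60 mm high, sloping console with screen and keys at the front. Origin on the bench below the deck; x from console (front, user side) to hinge (rear), z up; housing x -100 to +70, y -52 to +52 mm. On the middle line y = 0, front to rear: catch pad, hook, lid over the well, hinge. Weak springs: 20 N is too much anywhere.
- catch_pad (a point): Crest of the grey ribbed thumb pad of the release catch, in front of the lid: x -49, y 0, z 68 mm in the meter's frame, 8 mm above the deck. Pad 22 (x) by 34 (y) mm, its edges 2 to 3 mm lower. Pressed down it sinks on a spring: 2 N to start, 4 to 6 N at about 4 mm, where it frees the lid, hard stop at 4.8 mm. It comes back by itself. Behind it (x -27 to -18) the black hook stands 6 mm higher.
- catch (a joint): Angle of the catch's rocker, rad: 0 at rest, grows as the pad is pressed, frees the lid at about 0.165, hard stop at 0.20. Its pivot is 24 mm behind the pad's crest and 18 mm lower. Pressing tips the hook forward, off the tongue on the lid's front.
- lid (a joint): Opening angle of the lid, rad: 0.01 latched, 1.95 fully open (leaning back past upright on its stop). A damped spring drives it open at every angle, in 0.7 s; only the catch holds it. Shutting takes 2 to 3 N at its front edge, from 0.13 rad on rising to 8 to 10 N, until the tongue snaps under the hook and the force drops; hard stop just below, at -0.012. Not snapped, it flies open again.
- lid_hinge (a point): Middle of the lid's hinge line, which runs along the meter's y axis, at x +52, y 0, z 60 mm in the meter's frame. The shut lid reaches from here 68 mm towards the front (its tongue 5 mm more); it is 58 mm wide. The front edge swings up and to the rear. Its front foot is 33 mm behind the crest of the catch pad.
- lid_edge (a point): Place to press to shut the lid: on its flat outer top face, middle line, 8 mm behind the front edge, 60 mm from the hinge along the lid and 26 mm out. Grey hollow cover, 26 mm high, walls 3 mm, slanting back; top face 22 to 65 mm from the hinge. In the meter's frame x -8, z 86 mm when shut; x +98, z 106 mm when open, the top face then looking to the rear and down.
- well_floor (a point): Centre of the floor of the well under the lid: x +18, y 0, z 26 mm in the meter's frame, 34 mm below the deck. Round upright hole, 26 mm across, mouth chamfered 4 mm. A sprung ball in its +y wall, 12 mm above the floor, presses the vial sideways with about 4 N, so it does not drop home by its weight: from about 14 mm above the floor it takes a push of 1 to 3 N, until it meets the floor.
- sample_vial: Small capped vial standing loose on the bench: body 23.4 mm across, straight to 36 mm up, shoulder to 44 mm, cap 18.4 mm across from 44 to 54 mm (its top); about 20 g. Origin: centre of its underside; z up along its axis. Fully home it stands on the well floor, its top 20 mm above the deck; the shut lid leaves 23 mm.
- sample_pot: Bystander: specimen pot with screw cap, 46 mm across, 57 mm tall, loose; origin under its centre.
- timer: Bystander: black desk timer on a wedge foot, 34 x 72 x 59 mm, loose; origin under its centre.
- petri: Bystander: small shut petri dish lying flat, 58 mm across, 13 mm high, loose; origin under its centre.
Not all that is in view belongs to the job. Leave any orange look-alike of the sample_vial alone.

How it is judged:
By the outcome, as a careful person would: the job done as asked, in the order asked, and still so for the second after the job is handed in, with the robot touching nothing.
It also fails if it takes over 69 s, if anything falls off the work surface, if the arm or the gripper's body presses on something with over 40 N, if the wrist force passes 120 N, or if a joint passes its speed limit or range.

## Robot

A 6-joint arm with a two-finger parallel gripper is mounted at the origin on a cart in front of the work surface, level with it; the furniture and walls round the work are solid. World frame = base frame: x ahead of the robot, y to its left, z up, the work surface at z = 0. Lengths are in m, angles in degrees, forces in N, time in s.
With the tool pointing down it reaches from about 0.375 to 0.9 m from the base axis. Payload 3.1 kg.
Tool frame: the origin (TCP) lies at the very end of the fingers, on their centre line; the grasp point (between the pads) lies 19 mm behind it; z points along the fingers, y is the line along which they close (so a half turn about z gives the same grasp; the last joint's range is limited). The gripper opens to 87 mm and grips with 3 to 60 N. Pads are 19 mm wide; open, the fingers measure 117 mm over their backs; the gripper's body (75 mm by 190 mm) begins 51 mm behind the grasp point.
Start: joints at [-75.487, 30.224, 82.088, -0, 67.689, -10.227], TCP at [0.262, -0.568, 0.223] pointing down, gripper open.
Joint ranges: [-176.69, 176.69], [-43.24, 126.21], [12.49, 139.97], [-82, 262], [0, 151.66], [-163.58, 163.58]. Speed limits (degrees/s): [159.86, 159.86, 180, 180, 180, 180].

## Interface

Orientations are given as a 3x3 rotation matrix whose columns are the frame's x, y, z axes.
In Python, from rig import bot gives the robot as it stands.
- The arm moves only by the tool move_arm, never from a script. Its argument "increments" is a list of rows, each an object with "xyz": the shift along the tool's x, y, z in mm, a list of three; "roll": the turn about the tool's z in rad; "grip": the opening in per cent of the stroke, from 0 (shut) to 100 (fully open). A call has 1 to 5 rows; each row shifts and turns the commanded pose from where the row before left it, along the tool's axes as they then stand; what a row does not reach is not made up. A row lasts 1/12 s, in which the tool goes at most 41.7 mm and 7.16 degrees, less where a joint would pass 70% of its speed; a pose out of reach is approached as far as the arm can. A call is refused whole if a number of a shift passes 41.7 or a number of a turn 0.125, either way. A call with a gripper value outside its range is refused whole. The fingers move at their own pace and stop on an object; the grip force is fixed at half the most. Time passes only in rows, so rows that do not move let the fingers close. It gives the time, the measured TCP pose, the force, the opening and the grip force at its end, in the units of the state.
- bot.read_state(): the state, without advancing time (a new reading comes with each control period).
- bot.capture(name): name is "side" or "top" or "wrist"; returns (picture, depth): 384x512x3 uint8, red, green, blue; 384x512 float32, m along the optical axis (not along the pixel's ray), 0 where there is no reading.
- bot.camera_model(name): a dict with "intrinsics" (3x3 intrinsics, pixels), "D" ([k1, k2, p1, p2, k3] as OpenCV has them; the pictures are not rectified), "rvec" (rotation vector, rad) and "tvec" (3), from world to camera coordinates, as OpenCV has them; the wrist camera has in their place "tool_from_camera" (4x4, takes a point from camera to tool coordinates, whose origin is the TCP and whose axes are the flange's). Camera axes: x right, y down, z forward; pixel columns grow to the right and rows downward; lengths in m; the calibration is good to about 2 mm. A picture is of the moment at which its call begins: read the wrist's pose just before it. camera_model takes no time and is no camera call.
- bot.hand_in(): hands the job in; it is judged then, once.
Trained networks look in the newest picture that a camera, given by its name, has taken for a name from the list of things; names that differ only in an ending like _2 or _b are one class to them, and where a whole thing is asked for, a point or a joint stands for the part that bears it (a point fixed in the world has none). Each returns a list of dicts, best first, with "conf" (0 to 1); they miss things now and then, are a little off and sometimes report something else, mostly with a low value. They report only what shows in the picture. A call takes as long as a camera call. They do not tell look-alikes from the thing itself.
- bot.spot_in(label, camera): "at" ([x, y, z] in m, in the coordinates of the camera as it stood for that picture, good to about 4 mm: the middle of the surface that is visible of it).
- bot.trace(label, camera): "mask" (384x512 bool, what is visible of it).
The state is a dict: "time_s": time; "joint_positions": joint angles; "qvel": joint speeds; "tau": joint torques, N m; "position": TCP position; "tcp_rot": TCP orientation; "force": force on the tool from outside, world axes, zero at the start; "moment": the same for the moment, N m; "opening": opening from 0.0 (shut) to 1.0 (fully open); "grasp_force": force on a finger pad.
Only numpy, scipy, OpenCV 4.12 (cv2) and the standard library are available. Lean on these libraries where they do the work, as an engineer would, in place of code of your own. Each camera call takes 0.05 s, during which the arm holds its last target. There are 200 camera calls.

## Working session

There is one attempt and no reset: what is moved stays moved. The work goes in short steps, Python scripts to look and compute and a tool call to move; the robot and the scene stay as the last step left them, time stands still between calls to the robot, and variables do not carry over. Pictures are saved under pics/ and viewed, at most 10 in all, crops included, and the job is handed in when it is done.

Besides the shell and the picture viewer there is one more tool, called as name(argument=value, ...) on one line, values as JSON. move_arm: Moves the arm, as the interface text tells. Its arguments: {"type":"object","properties":{"increments":{"type":"array"}},"required":["increments"]}

```bash
mkdir -p pics; ls; cat > h.py <<'E'
import numpy as np, cv2
from rig import bot
def pose():
    s=bot.read_state(); T=np.eye(4); T[:3,:3]=s["tcp_rot"]; T[:3,3]=s["position"]; return T
def c2w(name,T=None):
    m=bot.camera_model(name)
    if name=="wrist": return (pose() if T is None else T)@np.array(m["tool_from_camera"])
    R,_=cv2.Rodrigues(np.array(m["rvec"],float)); X=np.eye(4); X[:3,:3]=R.T; X[:3,3]=-R.T@np.array(m["tvec"],float).ravel(); return X
def cloud(name,depth,T=None):
    m=bot.camera_model(name); K=np.array(m["intrinsics"]);D=np.array(m["D"])
    v,u=np.mgrid[:384,:512]; p=cv2.undistortPoints(np.stack([u.ravel(),v.ravel()],1).astype(np.float32)[:,None],K,D).reshape(384,512,2)
    P=np.dstack([p*depth[...,None],depth]); X=c2w(name,T); W=P@X[:3,:3].T+X[:3,3]; W[depth==0]=np.nan; return W
def save(n,im): cv2.imwrite(f"pics/{n}.png",im[...,::-1])
E
python3 - <<'E'
from h import *
s=bot.read_state(); print({k:np.round(v,3).tolist() for k,v in s.items()})
ims=[]
for c in ("side","top"):
    im,d=bot.capture(c); np.savez(c,im=im,d=d); ims.append(im); X=c2w(c); print(c,X.round(3).tolist())
    W=cloud(c,d)
    for l in ("meter","catch_pad","lid","sample_vial","sample_pot","timer","petri","well_floor"):
        for r in bot.trace(l,c)[:3]:
            m=r["mask"]; v,u=np.nonzero(m); w=W[m]; print(c,l,round(r["conf"],2),(int(u.mean()),int(v.mean())),m.sum(),np.nanmedian(w,0).round(3),np.nanpercentile(w[:,2],[2,98]).round(3))
save("s0",ims[0]);save("t0",ims[1])
E
```

```text
pics
{'time_s': 0.0, 'joint_positions': [-75.487, 30.278, 82.156, 0.0, 67.69, -10.228], 'qvel': [-0.019, 0.101, 0.096, -0.025, 0.02, -0.156], 'tau': [0.0, -44.004, -17.659, 0.063, 0.058, -0.0], 'position': [0.261, -0.567, 0.222], 'tcp_rot': [[0.908, 0.419, -0.001], [0.419, -0.908, 0.002], [0.0, -0.002, -1.0]], 'force': [-0.225, -0.945, -0.114], 'moment': [-0.005, 0.065, -0.006], 'grasp_force': 0.0, 'opening': 0.998}
side [[0.989, -0.067, 0.131, 0.352], [-0.145, -0.585, 0.798, -1.062], [0.023, -0.808, -0.588, 0.736], [0.0, 0.0, 0.0, 1.0]]
side meter 0.68 (246, 214) 3484 [ 0.465 -0.205  0.06 ] [0.003 0.089]
side catch_pad 0.43 (233, 200) 140 [ 0.435 -0.169  0.069] [0.064 0.076]
side lid 0.68 (258, 201) 666 [ 0.491 -0.198  0.085] [0.065 0.09 ]
side sample_vial 0.6 (292, 186) 173 [ 0.594 -0.076  0.032] [0.004 0.057]
side sample_vial 0.56 (263, 288) 261 [ 0.469 -0.411  0.036] [0.005 0.056]
side sample_vial 0.17 (246, 213) 3428 [ 0.464 -0.205  0.06 ] [0.007 0.089]
side sample_pot 0.94 (212, 179) 387 [ 0.397 -0.042  0.045] [0.006 0.061]
side timer 0.63 (303, 271) 339 [ 0.552 -0.383  0.046] 
[... 272 characters left out ...]
.0]]
top meter 0.83 (223, 204) 3987 [ 0.461 -0.174  0.06 ] [0.036 0.088]
top meter 0.36 (218, 216) 225 [ 0.436 -0.164  0.067] [0.062 0.074]
top catch_pad 0.72 (218, 215) 219 [ 0.438 -0.164  0.067] [0.061 0.074]
top lid 0.68 (229, 189) 982 [ 0.492 -0.185  0.085] [0.06  0.089]
top sample_vial 0.64 (329, 202) 108 [ 0.47  -0.4    0.049] [0.015 0.055]
top sample_vial 0.49 (178, 144) 118 [ 0.593 -0.074  0.04 ] [0.    0.056]
top sample_pot 0.58 (154, 233) 363 [ 0.401 -0.03   0.057] [0.021 0.06 ]
top timer 0.57 (310, 156) 526 [ 0.57  -0.361  0.042] [0.003 0.061]
top petri 0.68 (303, 248) 528 [ 0.371 -0.348  0.013] [0.008 0.016]
top well_floor 0.77 (223, 204) 4059 [ 0.461 -0.174  0.06 ] [0.001 0.088]
```

```bash
python3 - <<'E'
from h import *
a=np.load("side.npz")["im"][130:330,160:360]; b=np.load("top.npz")["im"][100:300,120:370]
a=cv2.resize(a,None,fx=1.75,fy=1.75,interpolation=3); b=cv2.resize(b,None,fx=1.75,fy=1.75,interpolation=3)
save("both",np.hstack([a,b]))
# meter axes from the top view: lid mask, pad mask, deck
z=np.load("top.npz"); W=cloud("top",z["d"])
bot.capture("top")
for l in("lid","catch_pad","meter"):
    m=bot.trace(l,"top")[0]["mask"]; w=W[m]; w=w[np.isfinite(w).all(1)]
    if l=="meter": w=w[w[:,2]>.03]
    r=cv2.minAreaRect(w[:,:2].astype(np.float32)*1000); print(l,r, w.mean(0))
E
```

```text
lid ((493.6238708496094, -185.47366333007812), (57.36561584472656, 71.98405456542969), 69.60018920898438) [ 0.49142961 -0.18460406  0.08249038]
catch_pad ((440.7159423828125, -166.02061462402344), (32.70564651489258, 39.97344207763672), 65.24412536621094) [ 0.43838771 -0.16418535  0.06697097]
meter ((462.309814453125, -173.34671020507812), (104.25959777832031, 169.43283081054688), 69.39441680908203) [ 0.46156509 -0.17335063  0.06323237]
```

View pics/both.png

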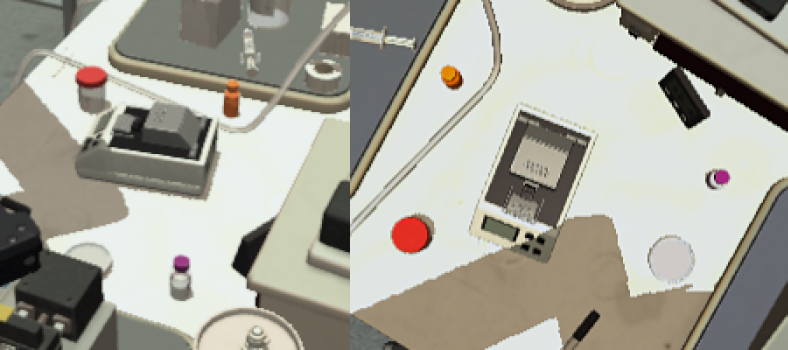

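The side and top crops show two candidates. One is a vial with a purple cap at side (263,288) / top (329,202). The other is an all-orange look-alike at side (292,186) / top (178,144), which I leave alone. The purple-capped one is the sample vial. The red-lidded pot, timer and petri dish are bystanders. I'll confirm the choice in a close crop from the wrist on approach.

```bash
cat >> h.py <<'E'
YAW=np.deg2rad(-20.6); O=np.array([.4763,-.1786,0])
def m2w(p):  # meter mm -> world m
    c,s=np.cos(YAW),np.sin(YAW); return O+np.array([[c,-s,0],[s,c,0],[0,0,1]])@(np.array(p,float)/1000)
def go(target,roll=0):  # total shift in present tool axes, mm
    T=pose(); print("shift",(T[:3,:3].T@(np.array(target)-T[:3,3])*1000).round(1),"dist",round(np.linalg.norm(target-T[:3,3])*1000),"roll to x||meter x",round(float((np.arctan2(T[1,0],T[0,0])-YAW)),3))
E
python3 - <<'E'
from h import *
print(np.array(bot.camera_model("wrist")["tool_from_camera"]).round(3).tolist(), np.array(bot.camera_model("wrist")["intrinsics"]).round(1).tolist())
t=m2w([-80,0,220]); print(t); go(t)
# per-row plan
T=pose(); R=T[:3,:3].copy(); p=T[:3,3].copy(); n=13; d=(t-p)/n; rr=(np.arctan2(R[1,0],R[0,0])-YAW)/n
for i in range(n):
    print((R.T@d*1000).round(1).tolist(),round(rr,3)); R=R@cv2.Rodrigues(np.array([0,0,rr]))[0]
E
```

```text
[[-0.0, -0.952, -0.307, 0.085], [1.0, -0.0, -0.0, 0.0], [0.0, -0.307, 0.952, -0.162], [0.0, 0.0, 0.0, 1.0]] [[291.8, 0.0, 260.1], [0.0, 291.8, 190.5], [0.0, 0.0, 1.0]]
[ 0.40141524 -0.15045267  0.22      ]
shift [ 301.6 -320.4    2.6] dist 440 roll to x||meter x 0.791
[23.2, -24.6, 0.2] 0.061
[21.7, -26.0, 0.2] 0.061
[20.0, -27.3, 0.2] 0.061
[18.3, -28.4, 0.2] 0.061
[16.6, -29.5, 0.2] 0.061
[14.7, -30.5, 0.2] 0.061
[12.9, -31.3, 0.2] 0.061
[10.9, -32.0, 0.2] 0.061
[9.0, -32.6, 0.2] 0.061
[7.0, -33.1, 0.2] 0.061
[4.9, -33.5, 0.2] 0.061
[2.9, -33.7, 0.2] 0.061
[0.8, -33.8, 0.2] 0.061
```

move_arm(increments=[{"xyz": [23.2, -24.6, 0], "roll": 0.061, "grip": 0}, {"xyz": [21.7, -26, 0], "roll": 0.061, "grip": 0}, {"xyz": [20, -27.3, 0], "roll": 0.061, "grip": 0}, {"xyz": [18.3, -28.4, 0], "roll": 0.061, "grip": 0}, {"xyz": [16.6, -29.5, 0], "roll": 0.061, "grip": 0}])

```text
time_s: 1.52
position: [0.3157, -0.4059, 0.2226]
tcp_rot: [[0.992, 0.123, 0.0], [0.123, -0.992, -0.0], [0.0, 0.0, -1.0]]
force: [0.2, 0.2, -0.4]
opening: 0.708
grasp_force: 0.0
```

move_arm(increments=[{"xyz": [14.7, -30.5, 0], "roll": 0.061, "grip": 0}, {"xyz": [12.9, -31.3, 0], "roll": 0.061, "grip": 0}, {"xyz": [10.9, -32, 0], "roll": 0.061, "grip": 0}, {"xyz": [9, -32.6, 0], "roll": 0.061, "grip": 0}, {"xyz": [7, -33.1, 0], "roll": 0.061, "grip": 0}])

```text
time_s: 1.93
position: [0.3697, -0.2455, 0.2228]
tcp_rot: [[0.984, -0.181, 0.001], [-0.181, -0.984, -0.0], [0.001, 0.0, -1.0]]
force: [1.9, 0.0, 0.6]
opening: 0.326
grasp_force: 0.0
```

move_arm(increments=[{"xyz": [4.9, -33.5, 0], "roll": 0.061, "grip": 0}, {"xyz": [2.9, -33.7, 0], "roll": 0.061, "grip": 0}, {"xyz": [0.8, -33.8, 0], "roll": 0.061, "grip": 0}, {"xyz": [0, 0, 0], "roll": 0, "grip": 0}, {"xyz": [0, 0, 0], "roll": 0, "grip": 0}])

```text
time_s: 2.35
position: [0.402, -0.1492, 0.2228]
tcp_rot: [[0.937, -0.349, 0.0], [-0.349, -0.937, -0.0], [0.0, 0.0, -1.0]]
force: [0.2, -0.4, -0.7]
opening: 0.02
grasp_force: 0.0
```

```bash
python3 - <<'E'
from h import *
T=pose(); im,d=bot.capture("wrist"); W=cloud("wrist",d,T); np.savez("w1",im=im,d=d,T=T)
print(T.round(3).tolist(), bot.read_state()["opening"])
for l in("lid","catch_pad","meter"):
  for r in bot.trace(l,"wrist")[:2]:
    m=r["mask"]; w=W[m]; w=w[np.isfinite(w).all(1)]
    if l=="meter": w=w[(w[:,2]>.045)&(w[:,2]<.1)]
    if len(w)<5: continue
    print(l,round(r["conf"],2),cv2.minAreaRect(w[:,:2].astype(np.float32)*1000), np.median(w,0).round(4), np.percentile(w[:,2],[2,50,98]).round(3))
# meter-frame section along y=0: height profile
c,s=np.cos(YAW),np.sin(YAW); Q=(W-O)@np.array([[c,-s,0],[s,c,0],[0,0,1]])*1000
for x in range(-75,70,3):
    k=(abs(Q[...,0]-x)<1.5)&(abs(Q[...,1])<8)
    if k.sum(): print(x,np.nanmedian(Q[k][:,2]).round(1),end="; ")
save("w1",im)
E
```

```text
[[0.937, -0.349, 0.0, 0.402], [-0.349, -0.937, -0.0, -0.149], [0.0, 0.0, -1.0, 0.223], [0.0, 0.0, 0.0, 1.0]] 0.007489400910966739
lid 0.78 ((493.2855529785156, -185.34393310546875), (62.13467788696289, 76.44253540039062), 70.73421478271484) [ 0.4934 -0.1847  0.0858] [0.064 0.086 0.088]
catch_pad 0.69 ((440.4748229980469, -165.32131958007812), (34.614418029785156, 39.42913055419922), 70.04290771484375) [ 0.4358 -0.1657  0.067 ] [0.064 0.067 0.074]
-75 240.5; -72 249.9; -69 247.4; -66 60.2; -63 60.8; -60 62.7; -57 320.7; -54 331.5; -51 310.6; -48 309.2; -45 312.0; -42 308.4; -39 65.8; -36 66.1; -33 65.9; -30 66.3; -27 67.4; -24 73.9; -21 71.6; -18 65.9; -15 71.3; -12 86.1; -9 86.4; -6 86.3; -3 86.5; 0 86.2; 3 86.4; 6 86.5; 9 86.4; 12 86.5; 15 86.3; 18 86.2; 21 86.3; 24 85.9; 27 86.0; 30 85.6; 33 84.7; 36 81.6; 39 77.7; 42 74.6; 45 70.2; 48 66.6; 51 63.1; 54 60.1; 57 59.7; 60 59.9; 63 59.7; 66 60.0; 69 59.4;
```

View pics/w1.png

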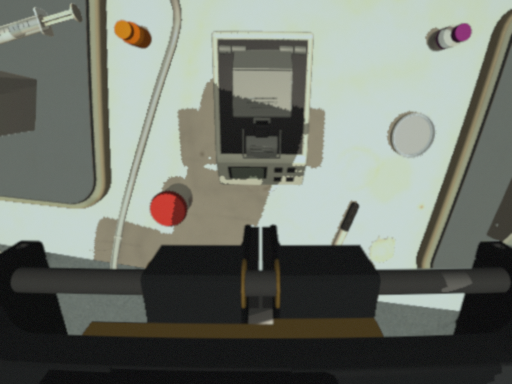

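The wrist view shows the meter with pad at about (262,140), hook at (262,122) and lid at (262,95). The orange look-alike is at (130,33) and the purple-capped vial at (455,37). The height profile fits the description: lid top 86 mm and hook 74 mm. Next I go down over the pad.

move_arm(increments=[{"xyz": [8, 0.3, 28], "roll": 0, "grip": 0}, {"xyz": [8, 0.3, 30], "roll": 0, "grip": 0}, {"xyz": [8, 0.4, 30], "roll": 0, "grip": 0}, {"xyz": [5, 0.3, 30], "roll": 0, "grip": 0}, {"xyz": [0, 0, 25], "roll": 0, "grip": 0}])

```text
time_s: 2.97
position: [0.4293, -0.1645, 0.0778]
tcp_rot: [[0.935, -0.356, 0.001], [-0.356, -0.935, -0.001], [0.002, 0.0, -1.0]]
force: [0.3, -0.1, -0.3]
opening: 0.006
grasp_force: 0.0
```

move_arm(increments=[{"xyz": [0, 0, 0], "roll": 0, "grip": 0}, {"xyz": [0, 0, 3], "roll": 0, "grip": 0}, {"xyz": [0, 0, 3], "roll": 0, "grip": 0}, {"xyz": [0, 0, 2], "roll": 0, "grip": 0}, {"xyz": [0, 0, 0], "roll": 0, "grip": 0}])

```text
time_s: 3.38
position: [0.4289, -0.1628, 0.0726]
tcp_rot: [[0.935, -0.354, 0.002], [-0.354, -0.935, -0.001], [0.002, 0.001, -1.0]]
force: [-1.0, -0.8, 1.6]
opening: 0.004
grasp_force: 0.0
```

move_arm(increments=[{"xyz": [0, 0, 1.5], "roll": 0, "grip": 0}, {"xyz": [0, 0, 1.5], "roll": 0, "grip": 0}, {"xyz": [0, 0, 0], "roll": 0, "grip": 0}])

```text
time_s: 3.63
position: [0.4285, -0.1622, 0.069]
tcp_rot: [[0.936, -0.353, 0.001], [-0.353, -0.936, -0.001], [0.001, 0.0, -1.0]]
force: [0.4, 1.0, -0.3]
opening: 0.008
grasp_force: 0.0
```

move_arm(increments=[{"xyz": [0, 0, 1], "roll": 0, "grip": 0}, {"xyz": [0, 0, 1], "roll": 0, "grip": 0}, {"xyz": [0, 0, 0], "roll": 0, "grip": 0}])

```text
time_s: 3.88
position: [0.4275, -0.1617, 0.0666]
tcp_rot: [[0.936, -0.353, -0.002], [-0.353, -0.936, 0.001], [-0.002, -0.0, -1.0]]
force: [-3.0, -0.0, 3.3]
opening: 0.004
grasp_force: 2.1
```

Contact is near 68 mm as expected. I continue gently.

move_arm(increments=[{"xyz": [0, 0, 1], "roll": 0, "grip": 0}, {"xyz": [0, 0, 1], "roll": 0, "grip": 0}, {"xyz": [0, 0, 0], "roll": 0, "grip": 0}])

```text
time_s: 4.13
position: [0.4264, -0.1612, 0.0645]
tcp_rot: [[0.936, -0.353, -0.004], [-0.353, -0.936, 0.002], [-0.004, -0.0, -1.0]]
force: [-4.4, 0.2, 7.7]
opening: 0.003
grasp_force: 3.4
```

```bash
python3 - <<'E'
from h import *
T=pose(); im,d=bot.capture("side"); W=cloud("side",d)
print(bot.read_state()["force"])
c,s=np.cos(YAW),np.sin(YAW); Q=(W-O)@np.array([[c,-s,0],[s,c,0],[0,0,1]])*1000
k=(abs(Q[...,1])<30)&(Q[...,0]>0)&(Q[...,0]<120); print("max z of lid area",np.nanpercentile(Q[k][:,2],[50,90,99]))
E
```

```text
[-5.13957672 -0.02054702  7.68498145]
max z of lid area [ 62.67916466  98.11835887 102.59860222]
```

move_arm(increments=[{"xyz": [0, 0, 0], "roll": 0, "grip": 0}])

```text
time_s: 4.27
position: [0.4265, -0.1613, 0.0646]
tcp_rot: [[0.936, -0.353, -0.004], [-0.353, -0.936, 0.002], [-0.004, -0.0, -1.0]]
force: [-5.2, -0.2, 7.2]
opening: 0.001
grasp_force: 3.4
```

```bash
cat >> h.py <<'E'
def lidz(name="side",n=None):
    im,d=bot.capture(name); W=cloud(name,d); c,s=np.cos(YAW),np.sin(YAW); Q=(W-O)@np.array([[c,-s,0],[s,c,0],[0,0,1]])*1000
    k=(abs(Q[...,1])<30)&(Q[...,0]>-10)&(Q[...,0]<120); print("lid z",np.nanpercentile(Q[k][:,2],[50,90,99]).round(1), "force",np.round(bot.read_state()["force"],1))
    k&=Q[...,2]>70
    if k.any(): print("x range",np.nanpercentile(Q[k][:,0],[2,50,98]).round(1),k.sum())
    if n: save(n,cv2.resize(im[150:350,180:330],None,fx=3,fy=3,interpolation=3) if name=="side" else im)
    return Q,im
E
python3 -c "
from h import *
lidz(n='s2')"
```

```text
lid z [ 62.7 119.8 381.1] force [-4.3 -1.   6.9]
x range [-8.9 28.5 53.1] 657
```

View pics/s2.png

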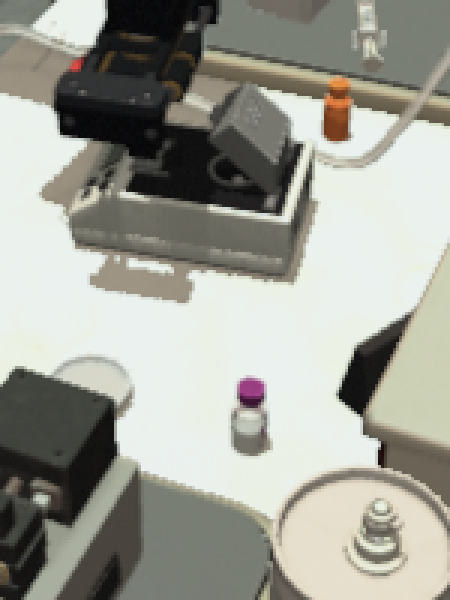

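The picture shows the lid swinging open on its own, at crop (250,135), with the hand clear in front of it. The purple-capped vial at crop (250,410) is clear glass, while the orange one at (338,110) is the look-alike. I lift straight off and let the lid finish.

move_arm(increments=[{"xyz": [-2, 0, -10], "roll": 0, "grip": 0}, {"xyz": [-5, 0, -25], "roll": 0, "grip": 0}, {"xyz": [0, 0, -40], "roll": 0, "grip": 0}, {"xyz": [0, 0, -40], "roll": 0, "grip": 0}, {"xyz": [0, 0, -40], "roll": 0, "grip": 50}])

```text
time_s: 4.73
position: [0.4217, -0.1594, 0.2216]
tcp_rot: [[0.935, -0.354, 0.001], [-0.354, -0.935, 0.0], [0.001, -0.0, -1.0]]
force: [0.5, -1.2, 0.1]
opening: 0.031
grasp_force: 0.0
```

```bash
python3 - <<'E'
from h import *
T=pose(); im,d=bot.capture("wrist"); W=cloud("wrist",d,T)
for r in bot.trace("sample_vial","wrist")[:3]:
    m=r["mask"]; w=W[m]; w=w[np.isfinite(w).all(1)]; v,u=np.nonzero(m); print(round(r["conf"],2),(u.mean().round(),v.mean().round()),np.median(w,0).round(4),im[m].mean(0).round(), w[w[:,2]>.048].mean(0).round(4))
z=np.load("top.npz"); Wt=cloud("top",z["d"]); k=(abs(Wt[...,0]-.47)<.03)&(abs(Wt[...,1]+.403)<.03)&(Wt[...,2]>.048); print("top cap",Wt[k].mean(0).round(4),k.sum())
z=np.load("side.npz"); Wt=cloud("side",z["d"]); k=(abs(Wt[...,0]-.47)<.03)&(abs(Wt[...,1]+.403)<.03)&(Wt[...,2]>.052); print("side cap",Wt[k].mean(0).round(4),k.sum())
lidz()
go(np.array([.468,-.403,.16]))
E
```

```text
0.91 (np.float64(132.0), np.float64(55.0)) [ 0.593  -0.0741  0.038 ] [158. 101.  40.] [ 0.5957 -0.0699  0.0529]
0.61 (np.float64(443.0), np.float64(56.0)) [ 0.4718 -0.3969  0.0369] [128. 106. 117.] [ 0.4712 -0.4019  0.0529]
top cap [ 0.4717 -0.404   0.0525] 59
side cap [ 0.4703 -0.4051  0.0546] 61
lid z [ 61.5 116.9 125.8] force [-0.1  0.1 -0.4]
x range [59.5 81.8 98.5] 379
shift [125.6 210.7  65. ] dist 254 roll to x||meter x -0.001
```

The lid is fully open (x 59 to 98 mm, top at about 126 mm). The vial is at (0.471, -0.4035), and the mask colours confirm purple/clear against orange. I go to hover above it.

move_arm(increments=[{"xyz": [19, 30, 8], "roll": 0, "grip": 60}, {"xyz": [19, 30, 9], "roll": 0, "grip": 60}, {"xyz": [19, 30, 9], "roll": 0, "grip": 60}, {"xyz": [19, 30, 9], "roll": 0, "grip": 60}, {"xyz": [19, 30, 9], "roll": 0, "grip": 60}])

```text
time_s: 5.3
position: [0.4572, -0.3343, 0.1734]
tcp_rot: [[0.935, -0.353, -0.002], [-0.353, -0.935, 0.002], [-0.002, -0.002, -1.0]]
force: [1.3, -0.5, 0.7]
opening: 0.51
grasp_force: 0.0
```

move_arm(increments=[{"xyz": [19, 30, 9], "roll": 0, "grip": 60}, {"xyz": [18, 30, 9], "roll": 0, "grip": 60}, {"xyz": [0, 0, 0], "roll": 0, "grip": 60}, {"xyz": [0, 0, 0], "roll": 0, "grip": 60}])

```text
time_s: 5.63
position: [0.4701, -0.4036, 0.1547]
tcp_rot: [[0.935, -0.356, -0.002], [-0.356, -0.935, 0.003], [-0.003, -0.002, -1.0]]
force: [0.0, 1.0, 0.5]
opening: 0.595
grasp_force: 0.0
```

```bash
python3 - <<'E'
from h import *
T=pose(); im,d=bot.capture("wrist"); W=cloud("wrist",d,T)
k=(abs(W[...,0]-.471)<.025)&(abs(W[...,1]+.4035)<.025)&(W[...,2]>.048)&(W[...,2]<.06); w=W[k]
print(k.sum(),w.mean(0).round(4),cv2.minEnclosingCircle(w[:,:2].astype(np.float32)*1000),np.percentile(w[:,2],95))
v,u=np.nonzero(k); print(u.mean(),v.mean())
go(np.array([*(w[:,:2].mean(0)),.026]))
save("w3",im)
E
```

```text
298 [ 0.472  -0.4047  0.0531] ((471.3572998046875, -404.38043212890625), 9.167519569396973) 0.05434108380637202
260.7953020134228 187.91610738255034
shift [  3.4   2.3 129.3] dist 129 roll to x||meter x -0.003
```

View pics/w3.png

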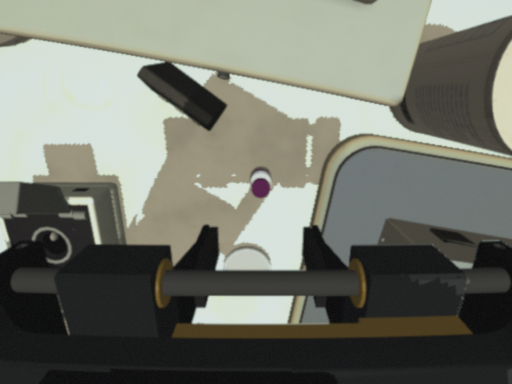

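Close view: the cap at pixel (260,186) is purple on a clear/white body, standing centred between the fingers, and its radius of 9.2 mm matches. Before going down I check the tall furniture near the descent.

```bash
python3 - <<'E'
from h import *
z=np.load("top.npz"); W=cloud("top",z["d"]); T=pose(); q=(W-T[:3,3])@T[:3,:3]*1000
W2=W
for zz in (60,80,120,200,300):
    k=(W[...,2]*1000>zz)&(q[...,0]>-60)&(q[...,0]<160)&(abs(q[...,1])<130)
    print(zz,k.sum(), (np.nanpercentile(q[k][:,0],[0,50,100]).round(),np.nanpercentile(q[k][:,1],[0,50,100]).round()) if k.any() else "")
go(np.array([.4715,-.4044,.026])); print(bot.read_state()["position"])
E
```

```text
60 4523 (array([-60., 128., 160.]), array([-130.,    5.,  130.]))
80 4207 (array([-60., 131., 160.]), array([-130.,    7.,  130.]))
120 3954 (array([-60., 133., 160.]), array([-130.,    6.,  130.]))
200 150 (array([143., 154., 160.]), array([ 1., 34., 56.]))
300 0 
shift [  2.8   2.2 129.3] dist 129 roll to x||meter x -0.003
[ 0.46996923 -0.40189402  0.1552872 ]
```

```bash
python3 - <<'E'
from h import *
z=np.load("top.npz"); W=cloud("top",z["d"]); T=pose(); q=(W-T[:3,3])@T[:3,:3]*1000
for a in range(-60,160,20):
    k=(q[...,0]>a)&(q[...,0]<a+20)&(abs(q[...,1])<130)&(W[...,2]>.08)
    print(a,k.sum(),(np.percentile(W[k][:,2],[5,50,95]).round(3),np.percentile(q[k][:,1],[1,50,99]).round()) if k.any() else "")
E
```

```text
-60 65 (array([0.085, 0.105, 0.119]), array([125., 127., 130.]))
-40 13 (array([0.084, 0.098, 0.113]), array([129., 129., 130.]))
-20 0 
0 0 
20 0 
40 0 
60 0 
80 398 (array([0.086, 0.133, 0.137]), array([-10.,  54.,  88.]))
100 977 (array([0.087, 0.134, 0.137]), array([-109.,   -2.,   90.]))
120 1214 (array([0.131, 0.135, 0.139]), array([-128.,  -17.,   93.]))
140 1540 (array([0.133, 0.137, 0.202]), array([-127.,    4.,   97.]))
```

move_arm(increments=[{"xyz": [1, 0.5, 25], "roll": 0, "grip": 60}, {"xyz": [1, 0.5, 25], "roll": 0, "grip": 60}, {"xyz": [0, 0, 25], "roll": 0, "grip": 60}, {"xyz": [0, 0, 25], "roll": 0, "grip": 60}, {"xyz": [0, 0, 20], "roll": 0, "grip": 60}])

```text
time_s: 6.1
position: [0.4718, -0.4014, 0.0359]
tcp_rot: [[0.936, -0.352, -0.002], [-0.352, -0.936, 0.003], [-0.003, -0.002, -1.0]]
force: [-0.7, -0.5, -0.3]
opening: 0.599
grasp_force: 0.0
```

move_arm(increments=[{"xyz": [0, 0, 8], "roll": 0, "grip": 60}, {"xyz": [0, 0, 0], "roll": 0, "grip": 60}, {"xyz": [0, 0, 0], "roll": 0, "grip": 60}])

```text
time_s: 6.35
position: [0.4727, -0.4035, 0.0299]
tcp_rot: [[0.936, -0.353, -0.0], [-0.353, -0.936, 0.001], [-0.0, -0.0, -1.0]]
force: [0.0, -0.3, -0.1]
opening: 0.6
grasp_force: 0.0
```

```bash
python3 - <<'E'
from h import *
T=pose(); im,d=bot.capture("wrist"); W=cloud("wrist",d,T)
print(T[:3,3].round(4))
q=(W-T[:3,3])@T[:3,:3]*1000
k=(abs(W[...,0]-.471)<.025)&(abs(W[...,1]+.4035)<.025)&(W[...,2]>.05)&(W[...,2]<.058)&(abs(q[...,1])<14); w=q[k]
print(k.sum(),w.mean(0).round(1),cv2.minEnclosingCircle(w[:,:2].astype(np.float32)))
E
```

```text
[ 0.4727 -0.4035  0.0299]
691 [  1.5   1.1 -23.2] ((-0.5540704727172852, 1.0405690670013428), 9.359660148620605)
```

move_arm(increments=[{"xyz": [-0.5, 1, 3], "roll": 0, "grip": 60}, {"xyz": [0, 0, 0], "roll": 0, "grip": 20}, {"xyz": [0, 0, 0], "roll": 0, "grip": 20}, {"xyz": [0, 0, 0], "roll": 0, "grip": 10}, {"xyz": [0, 0, 0], "roll": 0, "grip": 10}])

```text
time_s: 6.82
position: [0.4719, -0.4054, 0.027]
tcp_rot: [[0.935, -0.354, 0.001], [-0.354, -0.935, -0.001], [0.001, 0.0, -1.0]]
force: [-0.3, -0.5, 0.2]
opening: 0.383
grasp_force: 0.0
```

move_arm(increments=[{"xyz": [0, 0, 0], "roll": 0, "grip": 10}, {"xyz": [0, 0, 0], "roll": 0, "grip": 10}])

```text
time_s: 6.98
position: [0.4718, -0.4053, 0.0267]
tcp_rot: [[0.935, -0.353, 0.0], [-0.353, -0.935, -0.0], [0.0, 0.0, -1.0]]
force: [-0.1, 0.3, 0.2]
opening: 0.243
grasp_force: 30.0
```

The opening of 0.243 is about 21 mm, less than the 23.4 mm body, so I lift a little and check the hold.

move_arm(increments=[{"xyz": [0, 0, -10], "roll": 0, "grip": 10}, {"xyz": [0, 0, -15], "roll": 0, "grip": 10}, {"xyz": [0, 0, -15], "roll": 0, "grip": 10}, {"xyz": [0, 0, 0], "roll": 0, "grip": 10}])

```text
time_s: 7.32
position: [0.4733, -0.4069, 0.0699]
tcp_rot: [[0.935, -0.353, 0.004], [-0.353, -0.935, -0.005], [0.005, 0.003, -1.0]]
force: [0.4, -1.5, 0.1]
opening: 0.251
grasp_force: 30.0
```

```bash
python3 - <<'E'
from h import *
T=pose(); im,d=bot.capture("wrist"); W=cloud("wrist",d,T)
print(T[:3,3].round(4))
q=(W-T[:3,3])@T[:3,:3]*1000
k=(abs(q[...,0])<20)&(abs(q[...,1])<9)&(q[...,2]<-18)&(q[...,2]>-40); w=q[k]
print(k.sum(),w.mean(0).round(1),np.percentile(w[:,2],[5,50,95]),cv2.minEnclosingCircle(w[:,:2].astype(np.float32)))
A=np.c_[w[:,:2],np.ones(len(w))]; t=w[:,2]<-24; print("plane",np.linalg.lstsq(A[t],w[t,2],rcond=None)[0].round(3))
a,d2=bot.capture("side"); X=c2w("side"); m=bot.camera_model("side")
u=cv2.projectPoints(T[:3,3][None],np.array(m["rvec"]),np.array(m["tvec"]),np.array(m["intrinsics"]),np.array(m["D"]))[0].ravel().astype(int); print(u)
b=cv2.resize(a[u[1]-40:u[1]+35,u[0]-40:u[0]+40],(480,450),interpolation=3); c=cv2.resize(im[150:300,190:330],(320,343),interpolation=3); o=np.zeros((450,800,3),np.uint8); o[:,:480]=b;o[:343,480:]=c; save("g1",o)
E
```

```text
[ 0.4733 -0.4069  0.0699]
757 [  3.5   0.4 -25.5] [-27.59006461 -26.45962557 -19.7280851 ] ((0.5502383708953857, 0.14193743467330933), 9.254350662231445)
plane [ 9.6000e-02  9.0000e-03 -2.6831e+01]
[265 273]
```

View pics/g1.png

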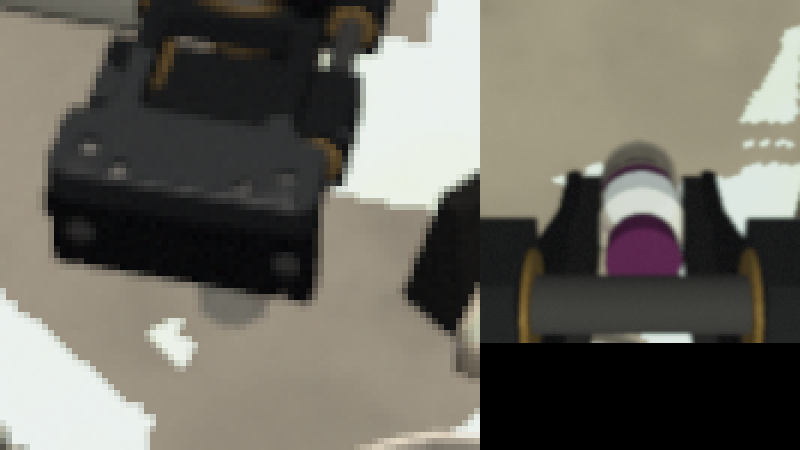

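The side crop shows only the vial's base below the gripper body at (235,305). The wrist crop shows the purple cap at (640,245), held between the pads. I check for tilt numerically.

```bash
python3 - <<'E'
from h import *
for i in range(2):
    T=pose(); im,d=bot.capture("wrist"); W=cloud("wrist",d,T); q=(W-T[:3,3])@T[:3,:3]*1000
    k=(abs(q[...,0])<16)&(abs(q[...,1])<5)&(q[...,2]<30)&(q[...,2]>-40); w=q[k]
    print([(x,np.median(w[abs(w[:,0]-x)<1][:,2]).round(1),(abs(w[:,0]-x)<1).sum()) for x in range(-9,16,2) if (abs(w[:,0]-x)<1).any()], bot.read_state()["opening"])
E
```

```text
[(-3, np.float64(-26.9), np.int64(29)), (-1, np.float64(-27.1), np.int64(63)), (1, np.float64(-26.9), np.int64(64)), (3, np.float64(-26.7), np.int64(61)), (5, np.float64(-26.3), np.int64(92)), (7, np.float64(-20.8), np.int64(202)), (9, np.float64(-4.6), np.int64(329)), (11, np.float64(1.4), np.int64(159))] 0.24413189104950783
[(-3, np.float64(-26.8), np.int64(29)), (-1, np.float64(-27.0), np.int64(57)), (1, np.float64(-26.8), np.int64(71)), (3, np.float64(-26.8), np.int64(64)), (5, np.float64(-26.5), np.int64(81)), (7, np.float64(-19.9), np.int64(218)), (9, np.float64(-5.2), np.int64(335)), (11, np.float64(2.0), np.int64(151))] 0.24614088718918672
```

The cap top is level and 26.9 mm above the TCP, so the vial hangs upright with its underside about 27 mm below the TCP. I carry it to above the well.

move_arm(increments=[{"xyz": [0, 0, -25], "roll": 0, "grip": 10}, {"xyz": [0, 0, -38], "roll": 0, "grip": 10}, {"xyz": [-5, -18, -37], "roll": 0, "grip": 10}, {"xyz": [-9, -30, 0], "roll": 0, "grip": 10}, {"xyz": [-9, -30, 0], "roll": 0, "grip": 10}])

```text
time_s: 7.93
position: [0.4789, -0.3253, 0.1684]
tcp_rot: [[0.935, -0.355, 0.004], [-0.355, -0.935, -0.004], [0.005, 0.002, -1.0]]
force: [-0.5, 0.4, -0.4]
opening: 0.244
grasp_force: 30.0
```

move_arm(increments=[{"xyz": [-9, -32, 0], "roll": 0, "grip": 10}, {"xyz": [-9, -32, 0], "roll": 0, "grip": 10}, {"xyz": [-9, -32, 0], "roll": 0, "grip": 10}, {"xyz": [-9, -32, 0], "roll": 0, "grip": 10}, {"xyz": [-1, -9, 0], "roll": 0, "grip": 10}])

```text
time_s: 8.35
position: [0.4894, -0.1774, 0.1654]
tcp_rot: [[0.937, -0.351, -0.005], [-0.351, -0.937, 0.005], [-0.006, -0.003, -1.0]]
force: [-0.4, -0.4, -0.3]
opening: 0.243
grasp_force: 30.0
```

move_arm(increments=[{"xyz": [0, 0, 0], "roll": 0, "grip": 10}, {"xyz": [0, 0, 0], "roll": 0, "grip": 10}])

```text
time_s: 8.52
position: [0.4918, -0.183, 0.1662]
tcp_rot: [[0.936, -0.352, -0.0], [-0.352, -0.936, -0.0], [-0.0, 0.001, -1.0]]
force: [0.3, -0.6, -0.1]
opening: 0.246
grasp_force: 30.0
```

```bash
python3 - <<'E'
from h import *
T=pose(); im,d=bot.capture("wrist"); W=cloud("wrist",d,T); np.savez("w5",im=im,d=d,T=T)
print(T[:3,3].round(4)); go(m2w([18,0,100]))
bot.capture("top"); 
c,s=np.cos(YAW),np.sin(YAW); Q=(W-O)@np.array([[c,-s,0],[s,c,0],[0,0,1]])*1000
im2,d2=bot.capture("top"); Q2=(cloud("top",d2)-O)@np.array([[c,-s,0],[s,c,0],[0,0,1]])*1000
for n,q in (("wrist",Q),("top",Q2)):
    k=(abs(q[...,0]-18)<18)&(abs(q[...,1])<18)&(q[...,2]<52)&(q[...,2]>15); w=q[k]; print(n,k.sum(), w.min(0) if k.any() else "", w.max(0) if k.any() else "")
o=cv2.resize(im,(640,480)); save("w5",o)
E
```

```text
[ 0.4918 -0.183   0.1662]
shift [ 1.4  0.5 66.3] dist 66 roll to x||meter x -0.002
wrist 491 [  4.46911075 -13.49218513  23.95581709] [21.98450384 12.42167405 51.97549251]
top 0
```

View pics/w5.png

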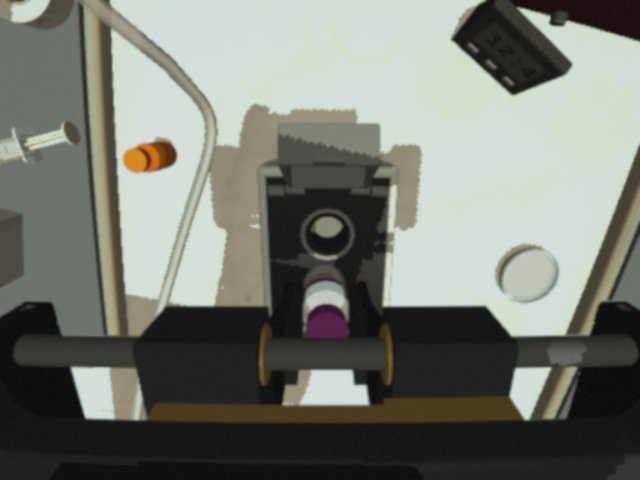

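The lid stands open at (330,143). The empty well is in clear view at (327,233) with the vial just in front of it at (326,300). I measure the well mouth against the vial in the tool frame.

```bash
python3 - <<'E'
from h import *
z=np.load("w5.npz"); T=z["T"]; W=cloud("wrist",z["d"],T); C=(T@np.array(bot.camera_model("wrist")["tool_from_camera"]))[:3,3]
Q=(W-T[:3,3])@T[:3,:3]*1000
ok=np.isfinite(W[...,2]); 
def onplane(h): 
    t=(h-C[2])/(W[...,2]-C[2]); P=C+t[...,None]*(W-C); return (P-T[:3,3])@T[:3,:3]*1000
P=onplane(.060)
print("deck z",np.nanmedian(W[...,2][(abs(P[...,1])<30)&(P[...,0]>15)&(P[...,0]<25)]).round(4))
m=ok&(W[...,2]<.0575)&(W[...,2]>.015)&(abs(P[...,0])<22)&(abs(P[...,1])<22)
lab=cv2.connectedComponentsWithStats(m.astype(np.uint8)); i=1+np.argmax(lab[2][1:,4]); m=lab[1]==i
p=P[m][:,:2].astype(np.float32); print("hole px",m.sum(),"circle",cv2.minEnclosingCircle(p),"box",p.min(0),p.max(0))
hull=cv2.convexHull(p)[:,0]; rear=hull[hull[:,0]>p[:,0].mean()-2]
A=np.c_[2*rear,np.ones(len(rear))]; s=np.linalg.lstsq(A,(rear**2).sum(1),rcond=None)[0]; print("fit",s[:2],np.sqrt(s[2]+s[0]**2+s[1]**2))
# floor
f=m&(abs(W[...,2]-.026)<.004); pf=onplane(.026)[f]; print("floor",f.sum(),pf.min(0),pf.max(0))
# vial: body band, side points z tool in [-8,5]
v=(abs(Q[...,1])<14)&(abs(Q[...,0])<16)&(Q[...,2]>-8)&(Q[...,2]<25); w=Q[v][:,:2]
w=w[w[:,0]>4]; print(len(w)); 
from scipy.optimize import least_squares
r=least_squares(lambda c:np.hypot(w[:,0]-c[0],w[:,1]-c[1])-11.7,[0,0],loss="soft_l1"); print("vial centre tool",r.x,np.abs(r.fun).mean())
cap=(abs(Q[...,1])<12)&(abs(Q[...,0])<14)&(Q[...,2]<-18)&(Q[...,2]>-24.5); w=Q[cap][:,:2]; r=least_squares(lambda c:np.hypot(w[:,0]-c[0],w[:,1]-c[1])-9.2,[0,0],loss="soft_l1"); print("cap centre tool",r.x,len(w),np.abs(r.fun).mean())
b=(abs(Q[...,1])<14)&(abs(Q[...,0])<16)&(Q[...,2]>10)&(Q[...,2]<25);print("low body",b.sum(),Q[b].max(0) if b.any() else "")
E
```

```text
deck z 0.0598
hole px 675 circle ((2.2385597229003906, 2.0930495262145996), 15.22122573852539) box [-12.353728 -12.652301] [16.823362 17.172567]
fit [1.62461095 1.89750587] 15.32645254619031
floor 297 [-11.98436045  -8.76602501 140.14604954] [  5.97668528  13.91469267 140.16011838]
678
vial centre tool [-1.34317025 -0.08172246] 0.7104576792365308
cap centre tool [-0.52747822  0.52709262] 257 1.5962690676396891
low body 236 [10.54661056 10.56196667 24.95211033]
```

The well centre is at about (1.9, 2.0) mm in tool axes and the vial axis at about (-1.1, 0.1), so I shift by (2.8, 1.7). I descend part way and re-measure.

move_arm(increments=[{"xyz": [1.4, 0.8, 15], "roll": 0, "grip": 10}, {"xyz": [1.4, 0.9, 20], "roll": 0, "grip": 10}, {"xyz": [0, 0, 20], "roll": 0, "grip": 10}, {"xyz": [0, 0, 11], "roll": 0, "grip": 10}, {"xyz": [0, 0, 0], "roll": 0, "grip": 10}])

```text
time_s: 9.08
position: [0.492, -0.1861, 0.0981]
tcp_rot: [[0.935, -0.356, -0.004], [-0.356, -0.935, 0.002], [-0.005, -0.001, -1.0]]
force: [-0.5, -0.0, -0.4]
opening: 0.245
grasp_force: 30.0
```

move_arm(increments=[{"xyz": [0, 0, 0], "roll": 0, "grip": 10}, {"xyz": [0, 0, 0], "roll": 0, "grip": 10}])

```text
time_s: 9.25
position: [0.4941, -0.1866, 0.1011]
tcp_rot: [[0.935, -0.355, 0.001], [-0.355, -0.935, -0.001], [0.001, 0.0, -1.0]]
force: [0.1, -0.0, 0.4]
opening: 0.25
grasp_force: 30.0
```

```bash
cat > well.py <<'E'
from h import *
T=pose(); im,d=bot.capture("wrist"); W=cloud("wrist",d,T); np.savez("w6",im=im,d=d,T=T); C=(T@np.array(bot.camera_model("wrist")["tool_from_camera"]))[:3,3]
print(T[:3,3].round(4),"nominal well in tool:"); go(m2w([18,0,60]))
Q=(W-T[:3,3])@T[:3,:3]*1000
t=(.060-C[2])/(W[...,2]-C[2]); P=(C+t[...,None]*(W-C)-T[:3,3])@T[:3,:3]*1000
m=(W[...,2]<.0575)&(W[...,2]>.015)&(P[...,0]<24)&(P[...,0]>-15)&(abs(P[...,1])<22)
lab=cv2.connectedComponentsWithStats(m.astype(np.uint8)); i=1+np.argmax(lab[2][1:,4]); m=lab[1]==i
p=P[m][:,:2].astype(np.float32); print("hole",m.sum(),"box",p.min(0),p.max(0))
E
python3 well.py; python3 - <<'E'
from h import *
im=np.load("w6.npz")["im"]; save("w6",cv2.resize(im[90:290,150:370],None,fx=3,fy=2.8,interpolation=3))
E
```

```text
[ 0.4941 -0.1866  0.1011] nominal well in tool:
shift [-1.7 -1.1 41.3] dist 41 roll to x||meter x -0.003
hole 526 box [ -8.123749 -15.167911] [13.631095 14.207476]
```

View pics/w6.png

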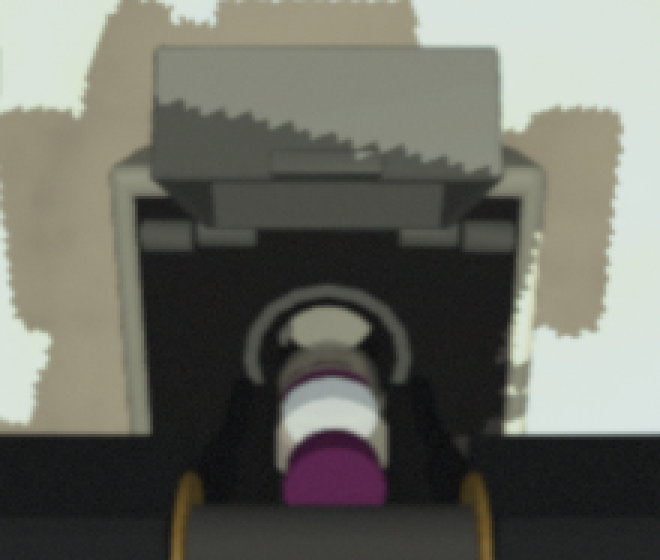

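The vial is lined up with the ring: base centre at (332,370), ring centre at (327,360). The measured offset is under 1 mm, so I lower it in.

move_arm(increments=[{"xyz": [-0.3, -0.5, 5], "roll": 0, "grip": 10}, {"xyz": [0, 0, 5], "roll": 0, "grip": 10}, {"xyz": [0, 0, 4], "roll": 0, "grip": 10}, {"xyz": [0, 0, 4], "roll": 0, "grip": 10}, {"xyz": [0, 0, 0], "roll": 0, "grip": 10}])

```text
time_s: 9.72
position: [0.4934, -0.1848, 0.0818]
tcp_rot: [[0.936, -0.353, -0.001], [-0.353, -0.936, 0.0], [-0.001, -0.0, -1.0]]
force: [0.8, 0.0, -0.7]
opening: 0.245
grasp_force: 30.0
```

move_arm(increments=[{"xyz": [0, 0, 3], "roll": 0, "grip": 10}, {"xyz": [0, 0, 3], "roll": 0, "grip": 10}, {"xyz": [0, 0, 0], "roll": 0, "grip": 10}])

```text
time_s: 9.97
position: [0.4934, -0.1848, 0.076]
tcp_rot: [[0.935, -0.353, -0.0], [-0.353, -0.935, 0.0], [-0.0, -0.0, -1.0]]
force: [-0.1, -1.0, -0.5]
opening: 0.244
grasp_force: 30.0
```

move_arm(increments=[{"xyz": [0, 0, 3], "roll": 0, "grip": 10}, {"xyz": [0, 0, 3], "roll": 0, "grip": 10}, {"xyz": [0, 0, 0], "roll": 0, "grip": 10}])

```text
time_s: 10.22
position: [0.4934, -0.1848, 0.0701]
tcp_rot: [[0.935, -0.353, -0.0], [-0.353, -0.935, 0.0], [-0.0, -0.0, -1.0]]
force: [1.2, 0.4, -0.8]
opening: 0.241
grasp_force: 30.0
```

move_arm(increments=[{"xyz": [0, 0, 2], "roll": 0, "grip": 10}, {"xyz": [0, 0, 2], "roll": 0, "grip": 10}, {"xyz": [0, 0, 0], "roll": 0, "grip": 10}])

```text
time_s: 10.47
position: [0.4934, -0.1854, 0.0664]
tcp_rot: [[0.936, -0.353, -0.0], [-0.353, -0.936, -0.001], [0.0, 0.001, -1.0]]
force: [-1.5, -2.6, 0.4]
opening: 0.241
grasp_force: 29.9
```

The ball is pressing sideways, as expected. I go a little deeper, then release.

move_arm(increments=[{"xyz": [0, 0, 1.5], "roll": 0, "grip": 10}, {"xyz": [0, 0, 1.2], "roll": 0, "grip": 10}, {"xyz": [0, 0, 0], "roll": 0, "grip": 10}])

```text
time_s: 10.72
position: [0.4934, -0.1855, 0.0637]
tcp_rot: [[0.936, -0.353, -0.0], [-0.353, -0.936, -0.001], [0.0, 0.001, -1.0]]
force: [-0.9, -3.4, -1.9]
opening: 0.246
grasp_force: 29.9
```

move_arm(increments=[{"xyz": [0, 0, 0], "roll": 0, "grip": 45}, {"xyz": [0, 0, 0], "roll": 0, "grip": 45}, {"xyz": [0, 0, 0], "roll": 0, "grip": 45}, {"xyz": [0, 0, -3], "roll": 0, "grip": 45}, {"xyz": [0, 0, -10], "roll": 0, "grip": 45}])

```text
time_s: 11.13
position: [0.4926, -0.1837, 0.0761]
tcp_rot: [[0.935, -0.353, -0.003], [-0.353, -0.935, 0.002], [-0.004, -0.001, -1.0]]
force: [-0.7, 0.5, -0.1]
opening: 0.436
grasp_force: 0.0
```

move_arm(increments=[{"xyz": [0, 0, -25], "roll": 0, "grip": 45}, {"xyz": [0, 0, -25], "roll": 0, "grip": 45}, {"xyz": [0, 0, 0], "roll": 0, "grip": 0}, {"xyz": [0, 0, 0], "roll": 0, "grip": 0}, {"xyz": [0, 0, 0], "roll": 0, "grip": 0}])

```text
time_s: 11.55
position: [0.4934, -0.1845, 0.1272]
tcp_rot: [[0.936, -0.353, 0.0], [-0.353, -0.936, 0.0], [0.0, -0.0, -1.0]]
force: [0.4, 0.2, 0.2]
opening: 0.301
grasp_force: 0.0
```

```bash
cat > vial.py <<'E'
from h import *
T=pose(); im,d=bot.capture("wrist"); W=cloud("wrist",d,T)
print(T[:3,3].round(4),bot.read_state()["opening"])
c,s=np.cos(YAW),np.sin(YAW); Q=(W-O)@np.array([[c,-s,0],[s,c,0],[0,0,1]])*1000; q=(W-T[:3,3])@T[:3,:3]*1000
R=im[...,0].astype(int)-im[...,1]
k=(abs(Q[...,0]-18)<25)&(abs(Q[...,1])<25)&(Q[...,2]>64)&(Q[...,2]<100)&(R>20); v,u=np.nonzero(k)
if k.any():
    print("cap px",k.sum(),u.mean(),v.mean(),"top",np.percentile(Q[k][:,2],[50,90,97]).round(1)); t=k&(Q[...,2]>np.percentile(Q[k][:,2],90)-2.5)
    w=Q[t]; print("meter frame",cv2.minEnclosingCircle(w[:,:2].astype(np.float32)),"tool",q[t].mean(0).round(1)); print("slopes",np.linalg.lstsq(np.c_[w[:,:2]-w[:,:2].mean(0),np.ones(len(w))],w[:,2],rcond=None)[0].round(3))
lidz()
E
python3 vial.py
```

```text
[ 0.4934 -0.1845  0.1272] 0.26108765964901237
cap px 425 262.84 210.05882352941177 top [79.3 80.1 80.4]
meter frame ((18.726747512817383, -1.7754775285720825), 9.171953201293945) tool [ 0.9  2.3 47.8]
slopes [-6.0000e-03 -1.0000e-03  7.9356e+01]
lid z [260.6 449.1 471.3] force [ 0.3  0.5 -1.3]
x range [-6.5 39.2 92.8] 3152
```

The cap top reads about 79.5 mm and level, so the vial is already nearly or fully home. I confirm with a gentle push from above using closed fingers.

move_arm(increments=[{"xyz": [0.5, 1.5, 0], "roll": 0, "grip": 0}, {"xyz": [0, 0, 0], "roll": 0, "grip": 0}, {"xyz": [0, 0, 15], "roll": 0, "grip": 0}, {"xyz": [0, 0, 17], "roll": 0, "grip": 0}, {"xyz": [0, 0, 8], "roll": 0, "grip": 0}])

```text
time_s: 12.07
position: [0.4925, -0.1859, 0.085]
tcp_rot: [[0.935, -0.354, -0.003], [-0.354, -0.935, 0.002], [-0.003, -0.001, -1.0]]
force: [0.1, 0.2, 0.3]
opening: 0.008
grasp_force: 0.0
```

move_arm(increments=[{"xyz": [0, 0, 2], "roll": 0, "grip": 0}, {"xyz": [0, 0, 2], "roll": 0, "grip": 0}, {"xyz": [0, 0, 1], "roll": 0, "grip": 0}, {"xyz": [0, 0, 0], "roll": 0, "grip": 0}])

```text
time_s: 12.4
position: [0.4938, -0.1866, 0.0821]
tcp_rot: [[0.935, -0.353, 0.001], [-0.353, -0.935, -0.0], [0.001, 0.0, -1.0]]
force: [-0.2, 0.0, 0.6]
opening: 0.002
grasp_force: 0.0
```

move_arm(increments=[{"xyz": [0, 0, 1], "roll": 0, "grip": 0}, {"xyz": [0, 0, 1], "roll": 0, "grip": 0}, {"xyz": [0, 0, 0], "roll": 0, "grip": 0}, {"xyz": [0, 0, 0], "roll": 0, "grip": 0}])

```text
time_s: 12.73
position: [0.4938, -0.1866, 0.0803]
tcp_rot: [[0.935, -0.353, 0.001], [-0.353, -0.935, -0.001], [0.001, 0.0, -1.0]]
force: [-0.2, 0.1, 1.8]
opening: 0.009
grasp_force: 1.2
```

move_arm(increments=[{"xyz": [0, 0, 0.5], "roll": 0, "grip": 0}, {"xyz": [0, 0, 0.5], "roll": 0, "grip": 0}, {"xyz": [0, 0, 0], "roll": 0, "grip": 0}])

```text
time_s: 12.98
position: [0.494, -0.1867, 0.0802]
tcp_rot: [[0.936, -0.353, 0.001], [-0.353, -0.936, -0.001], [0.002, 0.0, -1.0]]
force: [-1.5, 0.7, 9.1]
opening: 0.003
grasp_force: 4.8
```

The position stays at 80.2 mm while the force rises, so the vial stands on the floor. I lift off, then check clearance behind the meter before going round the open lid.

move_arm(increments=[{"xyz": [0, 0, -5], "roll": 0, "grip": 0}, {"xyz": [0, 0, -35], "roll": 0, "grip": 0}, {"xyz": [0, 0, -40], "roll": 0, "grip": 0}, {"xyz": [0, 0, 0], "roll": 0, "grip": 0}])

```text
time_s: 13.32
position: [0.4974, -0.1887, 0.1649]
tcp_rot: [[0.936, -0.353, 0.011], [-0.353, -0.936, -0.007], [0.013, 0.003, -1.0]]
force: [1.6, -0.9, -0.1]
opening: 0.004
grasp_force: 0.0
```

```bash
python3 vial.py; python3 - <<'E'
from h import *
c,s=np.cos(YAW),np.sin(YAW)
z=np.load("top.npz"); Q=(cloud("top",z["d"])-O)@np.array([[c,-s,0],[s,c,0],[0,0,1]])*1000
for a in range(60,280,20):
    k=(Q[...,0]>a)&(Q[...,0]<a+20)&(abs(Q[...,1])<120)&(Q[...,2]>40); print(a,k.sum(),(np.percentile(Q[k][:,2],[50,99]).round(),np.percentile(Q[k][:,1],[0,100]).round()) if k.any() else "")
go(m2w([128,0,180]))
E
```

```text
[ 0.4974 -0.1887  0.1649] 0.0019826028095535557
cap px 310 259.52258064516127 201.5258064516129 top [79.3 80.1 80.4]
meter frame ((18.47211456298828, -1.6817435026168823), 9.238007545471191) tool [-5.6 -0.5 85.5]
slopes [-2.6000e-02 -4.0000e-03  7.9292e+01]
lid z [294.6 483.3 507.1] force [-0.6  0.9 -0.1]
x range [-6.6 43.3 92.3] 3139
60 227 (array([60., 64.]), array([-52.,  51.]))
80 0 
100 2 (array([42., 43.]), array([ 98., 103.]))
120 56 (array([56., 73.]), array([ 98., 113.]))
140 57 (array([ 82., 100.]), array([104., 120.]))
160 45 (array([55., 85.]), array([-120.,  119.]))
180 246 (array([129., 138.]), array([-120.,  -54.]))
200 659 (array([134., 139.]), array([-120.,  -18.]))
220 614 (array([134., 138.]), array([-120.,   94.]))
240 822 (array([135., 159.]), array([-120.,  104.]))
260 988 (array([120., 161.]), array([-120.,  110.]))
shift [108.   -1.7 -18.9] dist 110 roll to x||meter x -0.002
```

Clear: the furniture there is at most 139 mm high, below the camera. I go over and behind the open lid.

move_arm(increments=[{"xyz": [28, -0.5, -10], "roll": 0, "grip": 0}, {"xyz": [40, -0.6, -5], "roll": 0, "grip": 0}, {"xyz": [40, -0.6, 0], "roll": 0, "grip": 0}, {"xyz": [0, 0, 0], "roll": 0, "grip": 0}, {"xyz": [0, 0, 0], "roll": 0, "grip": 0}])

```text
time_s: 13.83
position: [0.5958, -0.2233, 0.1717]
tcp_rot: [[0.936, -0.353, -0.002], [-0.353, -0.936, 0.001], [-0.002, -0.0, -1.0]]
force: [-0.2, 0.7, -1.0]
opening: 0.003
grasp_force: 0.0
```

```bash
cat >> h.py <<'E'
def tm():
    T=pose(); c,s=np.cos(YAW),np.sin(YAW); print("TCP in meter",(np.array([[c,s,0],[-s,c,0],[0,0,1]])@(T[:3,3]-O)*1000).round(1))
E
python3 -c "
from h import *
tm()"
```

```text
TCP in meter [127.6   0.2 171.7]
```

move_arm(increments=[{"xyz": [0, 0, 25], "roll": 0, "grip": 0}, {"xyz": [0, 0, 30], "roll": 0, "grip": 0}, {"xyz": [0, 0, 12], "roll": 0, "grip": 0}, {"xyz": [0, 0, 0], "roll": 0, "grip": 0}, {"xyz": [0, 0, 0], "roll": 0, "grip": 0}])

```text
time_s: 14.25
position: [0.5936, -0.2222, 0.1058]
tcp_rot: [[0.935, -0.354, -0.003], [-0.354, -0.935, 0.002], [-0.004, -0.001, -1.0]]
force: [-0.2, 0.2, -1.0]
opening: 0.005
grasp_force: 0.0
```

move_arm(increments=[{"xyz": [-10, 0, 0], "roll": 0, "grip": 0}, {"xyz": [-8, 0, 0], "roll": 0, "grip": 0}, {"xyz": [-5, 0, -2], "roll": 0, "grip": 0}, {"xyz": [-7, 0, -5], "roll": 0, "grip": 0}])

```text
time_s: 14.58
position: [0.5684, -0.2132, 0.1156]
tcp_rot: [[0.935, -0.354, 0.004], [-0.354, -0.935, -0.002], [0.005, 0.0, -1.0]]
force: [0.7, -1.0, 1.0]
opening: 0.007
grasp_force: 0.8
```

```bash
python3 -c "
from h import *
tm(); lidz('top')"
```

```text
TCP in meter [ 98.3   0.  115.6]
lid z [456.7 551.1 563.6] force [-0.  -0.6  0.9]
x range [ -8.2  67.  116.9] 4073
```

Contact is light. I sweep the lid forward along its arc.

move_arm(increments=[{"xyz": [-11, 0, -2.5], "roll": 0, "grip": 0}, {"xyz": [-10.5, 0, -3.5], "roll": 0, "grip": 0}, {"xyz": [-11, 0, -2], "roll": 0, "grip": 0}, {"xyz": [-11, 0, 0], "roll": 0, "grip": 0}, {"xyz": [0, 0, 0], "roll": 0, "grip": 0}])

```text
time_s: 15.05
position: [0.5234, -0.1956, 0.1222]
tcp_rot: [[0.936, -0.353, -0.004], [-0.353, -0.936, 0.002], [-0.004, -0.0, -1.0]]
force: [-0.1, -0.3, 1.8]
opening: 0.004
grasp_force: 0.7
```

```bash
python3 -c "
from h import *
tm(); lidz('side','c1')"
```

```text
TCP in meter [ 50.    0.6 122.2]
lid z [257.  443.1 467. ] force [0.9 0.7 1.3]
x range [14.6 60.  88.8] 3250
```

View pics/c1.png

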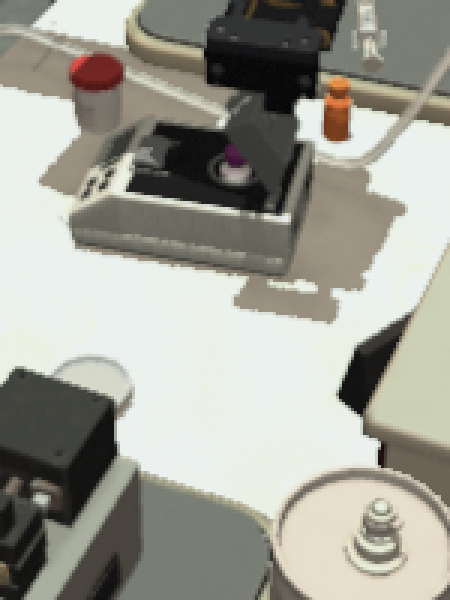

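The lid is about half way down, with the finger behind it at crop (285,105). The vial with its purple cap stands upright in the well at (235,165). I continue over the top.

move_arm(increments=[{"xyz": [-8, 0, -2], "roll": 0, "grip": 0}, {"xyz": [-13, 0, 2.5], "roll": 0, "grip": 0}, {"xyz": [-13, 0, 6.7], "roll": 0, "grip": 0}, {"xyz": [-6, 0, 4.5], "roll": 0, "grip": 0}, {"xyz": [0, 0, 0], "roll": 0, "grip": 0}])

```text
time_s: 15.52
position: [0.4866, -0.1816, 0.1093]
tcp_rot: [[0.935, -0.353, -0.004], [-0.353, -0.935, 0.002], [-0.005, -0.001, -1.0]]
force: [-1.3, -0.2, 3.2]
opening: 0.009
grasp_force: 1.5
```

```bash
python3 -c "
from h import *
tm(); lidz('side')"
```

```text
TCP in meter [ 10.7   0.8 109.3]
lid z [241.5 434.8 454. ] force [-3.1  1.   5.4]
x range [-8.5 31.7 50.9] 3040
```

move_arm(increments=[{"xyz": [-6, 0, 3], "roll": 0, "grip": 0}, {"xyz": [-5, 0, 4.5], "roll": 0, "grip": 0}, {"xyz": [-4.5, 0, 5], "roll": 0, "grip": 0}, {"xyz": [-2, 0, 2], "roll": 0, "grip": 0}, {"xyz": [0, 0, 0], "roll": 0, "grip": 0}])

```text
time_s: 15.98
position: [0.4718, -0.1764, 0.095]
tcp_rot: [[0.935, -0.353, -0.002], [-0.353, -0.935, 0.001], [-0.002, -0.0, -1.0]]
force: [-0.6, -0.6, 1.1]
opening: 0.005
grasp_force: 0.8
```

```bash
python3 -c "
from h import *
tm(); print(bot.read_state()['force'])"
```

```text
TCP in meter [-5.   0.5 95. ]
[-0.58149421 -0.59041216  1.11449416]
```

Over the front edge at 95 mm. I now press in small steps.

move_arm(increments=[{"xyz": [-1.5, 0, 1.5], "roll": 0, "grip": 0}, {"xyz": [-1, 0, 1.5], "roll": 0, "grip": 0}, {"xyz": [0, 0, 1], "roll": 0, "grip": 0}, {"xyz": [0, 0, 0], "roll": 0, "grip": 0}])

```text
time_s: 16.32
position: [0.4704, -0.1759, 0.092]
tcp_rot: [[0.935, -0.353, 0.0], [-0.353, -0.935, -0.0], [0.0, 0.0, -1.0]]
force: [-0.2, 0.8, 6.3]
opening: 0.008
grasp_force: 3.1
```

move_arm(increments=[{"xyz": [0, 0, 1], "roll": 0, "grip": 0}, {"xyz": [0, 0, 1], "roll": 0, "grip": 0}, {"xyz": [0, 0, 0], "roll": 0, "grip": 0}])

```text
time_s: 16.57
position: [0.4693, -0.1754, 0.0894]
tcp_rot: [[0.936, -0.353, -0.002], [-0.353, -0.936, 0.001], [-0.002, -0.0, -1.0]]
force: [-1.5, 0.8, 2.7]
opening: 0.007
grasp_force: 1.3
```

move_arm(increments=[{"xyz": [0, 0, 1], "roll": 0, "grip": 0}, {"xyz": [0, 0, 0], "roll": 0, "grip": 0}, {"xyz": [0, 0, 0], "roll": 0, "grip": 0}])

```text
time_s: 16.82
position: [0.47, -0.1757, 0.0884]
tcp_rot: [[0.935, -0.354, -0.0], [-0.354, -0.935, 0.0], [-0.001, -0.0, -1.0]]
force: [-1.3, -0.5, 1.9]
opening: 0.005
grasp_force: 0.9
```

move_arm(increments=[{"xyz": [0, 0, 1], "roll": 0, "grip": 0}, {"xyz": [0, 0, 0], "roll": 0, "grip": 0}, {"xyz": [0, 0, 0], "roll": 0, "grip": 0}])

```text
time_s: 17.07
position: [0.4709, -0.1762, 0.0875]
tcp_rot: [[0.935, -0.354, 0.001], [-0.354, -0.935, -0.001], [0.001, 0.0, -1.0]]
force: [0.2, 0.7, 0.2]
opening: 0.003
grasp_force: 0.0
```

The force has dropped to nothing, so the lid is held below the finger and the catch has snapped. I lift off and verify.

move_arm(increments=[{"xyz": [0, 0, -5], "roll": 0, "grip": 0}, {"xyz": [-3, 0, -25], "roll": 0, "grip": 0}, {"xyz": [-20, 0, -40], "roll": 0, "grip": 0}, {"xyz": [-30, 0, -40], "roll": 0, "grip": 0}, {"xyz": [-30, 0, -10], "roll": 0, "grip": 0}])

```text
time_s: 17.48
position: [0.4017, -0.151, 0.2024]
tcp_rot: [[0.936, -0.353, 0.009], [-0.353, -0.936, -0.006], [0.011, 0.003, -1.0]]
force: [0.4, -0.5, 0.4]
opening: 0.007
grasp_force: 0.0
```

move_arm(increments=[{"xyz": [0, 0, 0], "roll": 0, "grip": 0}, {"xyz": [0, 0, 0], "roll": 0, "grip": 0}, {"xyz": [0, 0, 0], "roll": 0, "grip": 0}, {"xyz": [0, 0, 0], "roll": 0, "grip": 0}, {"xyz": [0, 0, 0], "roll": 0, "grip": 0}])

```text
time_s: 17.9
position: [0.3993, -0.1492, 0.1977]
tcp_rot: [[0.935, -0.353, -0.0], [-0.353, -0.935, 0.0], [-0.0, -0.0, -1.0]]
force: [0.3, 1.0, 0.0]
opening: 0.003
grasp_force: 0.0
```

```bash
python3 - <<'E'
from h import *
T=pose(); im,d=bot.capture("wrist"); c,s=np.cos(YAW),np.sin(YAW); Q=(cloud("wrist",d,T)-O)@np.array([[c,-s,0],[s,c,0],[0,0,1]])*1000
for x in range(-30,60,6):
    k=(abs(Q[...,0]-x)<2)&(abs(Q[...,1])<8)&(Q[...,2]<140)
    if k.sum(): print(x,np.nanmedian(Q[k][:,2]).round(1),end="; ")
print(T[:3,3])
W=cloud("side",bot.capture("side")[1])
for l in ("sample_vial","sample_pot","timer","petri"):
    for r in bot.trace(l,"side")[:2]: print(l,round(r["conf"],2),np.nanmedian(W[r["mask"]],0).round(3))
save("w9",im)
E
```

```text
-30 66.1; -24 73.9; -18 65.7; -12 86.1; -6 86.3; 0 86.5; 6 86.6; 12 86.3; 18 85.9; 24 86.1; 30 85.6; 36 81.2; 42 74.0; 48 66.7; 54 59.9; [ 0.39926997 -0.14919801  0.19771949]
sample_vial 0.47 [ 0.594 -0.076  0.03 ]
sample_pot 0.64 [ 0.397 -0.041  0.043]
timer 0.82 [ 0.551 -0.382  0.046]
petri 0.65 [ 0.377 -0.34   0.014]
```

View pics/w9.png

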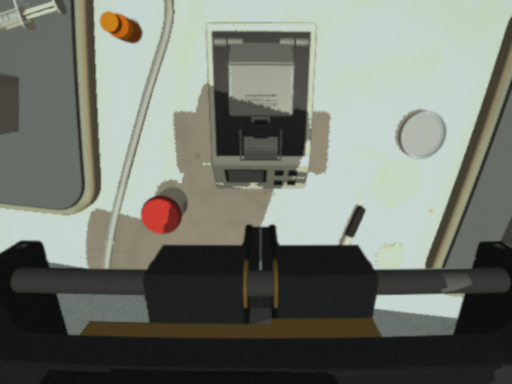

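The lid at (261,90) is shut and held, with the same height profile as at the start. The catch is back at rest, the bystanders and the orange look-alike have not moved, and the hand is clear.

```bash
python3 -c "
from rig import bot
print(bot.hand_in())"
```

```text
the job is handed in; nothing more can be done
None
```

The vial is in the well and pushed fully home, and the lid is shut and held by its catch. The bystanders read where they stood at the start, and I handed the job in at about 18 s; I have not seen a verdict.

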